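Close up the cleaned sandwich press

TASK

The sandwich press has been cleaned and is to be put away: push its drip tray fully home, push the open lid down until it is shut, without slamming it, and then push the lock button on the lid all the way across towards the middle of the lid, so that the lid is locked. Do it all by pushing with the fingertips: take hold of nothing, lift nothing, do not shove or tip the press, and leave the things around it where they stand.

Things in the scene. Friction and masses are not known exactly. Their poses are not given: they have to be found in the camera images.
- press: Electric sandwich press, black, steel-topped lid, standing loose on rubber feet, 3.8 kg. Origin: on the worktop under the middle of its base; x points from front (handle side) to hinge, y to its left, z up. Base 220 mm (x) by 260 mm (y), top at z = 88 mm. The lid hinges along y about x = +105 mm, z = 88 mm. Shut, the lid lies level, its flat top at z = 130.5 mm, its front edge at x = -113 mm.
- press_lid (a joint): Lid angle, rad: 0 = shut (end stop), 1.57 = upright, opens to 1.75. The lid is 218 mm long from the hinge line to its front edge, 258 mm wide, 42.5 mm thick. The hinge is stiff: the lid stays at whatever angle it is left; 2 to 7 N near its front edge moves it down.
- lid_front (a point): A flat clear place to push on: point on the outer (steel, top) face of the lid, midway across it, 190 mm from the hinge line, 42.5 mm off the lid's inner plane (which runs through the hinge line). Moves with the lid; on the open lid this face looks up and to the rear.
- lid_handle (a point): Middle of the lid's bar handle: a round black bar, 19 mm thick and 112 mm long across the lid, 246 mm from the hinge line and 22 mm off the lid's inner plane, held on two posts 18 mm clear of the lid's front edge. Moves with the lid; its end reaches 256 mm from the hinge line.
- press_tray (a joint): Drip tray, m: 0 = fully home (end stop), grows as it comes out of the press's right side (press -y), up to 0.07. Slides with about 1.5 N of friction and stays where it is left.
- tray_tab (a point): Middle of the outer end of the drip tray's pull tab: a black tab 62 mm wide (press x), 16 mm thick (20 to 36 mm above the worktop), standing 28 mm out from the tray's black front panel (panel 108 mm wide, 13 to 43 mm above the worktop). To close, push it in press +y.
- press_lock (a joint): Lock slide, m: 0 = free, 0.022 = locked (end stop), about 2 N of friction. The button moves in press +y, from the lid's right front corner towards the middle. It carries a steel strap down the lid's front; locked, the strap's foot sits under a lug on the base. If slid across while the lid is open, the foot lands on the lug and the lid cannot shut.
- lock_button (a point): Middle of the lock's black thumb button, 20 mm by 20 mm, 15 mm high, on the lid's top face: 194 mm from the hinge line and, when free, 80 mm right of the lid's middle. The point lies 9 mm above the lid's top face; the button's top is 16 mm above that face.
- mug: Bystander: white mug with a handle, 91 mm across, 93 mm high; origin on the worktop under it. Stands to the left of the press.
- white_cup: Bystander: white plastic cup, 66 mm across, 90 mm high; origin under its middle. Stands to the right of the press, towards the rear.
- spice_jar: Bystander: small glass spice jar with a green lid, 41 mm across, 108 mm high; origin under its middle. Stands to the right of the press, towards the front.
- tumbler: Bystander: frosted tumbler, 74 mm across, 105 mm high; origin under its middle. Stands to the left of the press, towards the robot.

How it is judged:
By the outcome, as a careful person would: the job done as asked, in the order asked, and still so for the second after the job is handed in, with the robot touching nothing.
It also fails if it takes over 58 s, if anything falls off the work surface, if the arm or the gripper's body presses on something with over 40 N, if the wrist force passes 120 N, or if a joint passes its speed limit or range.

ROBOT

A 6-joint arm with a two-finger parallel gripper is mounted at the origin on a cart in front of the work surface, level with it; the furniture and walls round the work are solid. World frame = base frame: x ahead of the robot, y to its left, z up, the work surface at z = 0. Lengths are in m, angles in rad, forces in N, time in s.
With the tool pointing down it reaches from about 0.35 to 0.775 m from the base axis. Payload 7.3 kg.
Tool frame: the origin (TCP) lies at the very end of the fingers, on their centre line; the grasp point (between the pads) lies 19 mm behind it; z points along the fingers, y is the line along which they close (so a half turn about z gives the same grasp; the last joint's range is limited). The gripper opens to 92 mm and grips with 3 to 60 N. Pads are 19 mm wide; open, the fingers measure 130 mm over their backs; the gripper's body (75 mm by 190 mm) begins 47 mm behind the grasp point.
Start: joints at [-1.494, 0.342, 1.524, -0, 1.275, -0.146], TCP at [0.116, -0.512, 0.206] pointing down, gripper open.
Joint ranges: [-2.53, 2.53], [-0.77, 2.02], [0.04, 2.7], [-1, 4.14], [0.28, 2.66], [-3.11, 3.11]. Speed limits (rad/s): [2.57, 2.57, 3.14, 3.14, 3.14, 3.14].

INTERFACE

Orientations are given as [roll, pitch, yaw] about the fixed x, y, z axes, in that order (R = Rz(yaw) Ry(pitch) Rx(roll)).
In Python, from cell import robot gives the robot as it stands.
- The arm moves only by the tool apply_moves, never from a script. Its argument "motion" is text: rows parted by semicolons, each of 7 numbers parted by spaces: the opening in per cent of the stroke, from 0 (shut) to 100 (fully open), then the shift along the tool's x, y, z in cm, then the turn, a rotation vector about the tool's x, y, z in rad. A call has 1 to 20 rows; each row shifts and turns the commanded pose from where the row before left it, along the tool's axes as they then stand; what a row does not reach is not made up. A row lasts 1/8 s, in which the tool goes at most 62.5 mm and 10.7 degrees, less where a joint would pass 70% of its speed; a pose out of reach is approached as far as the arm can. A call with a gripper value outside its range is refused whole. The fingers move at their own pace and stop on an object; "force" is the grip in N (left out, the last holds). Time passes only in rows, so rows that do not move let the fingers close. It gives the time, the measured TCP pose, the force, the opening and the grip force at its end, in the units of the state.
- robot.observe(): the state, without advancing time (a new reading comes with each control period).
- robot.read_camera(name): name is "side" or "top" or "wrist"; returns a dict with "img" (480x640x3 uint8, red, green, blue), "fovy" (degrees; the focal length in pixels is half the picture's height over the tangent of half this angle, whatever the lens; pixels are square), "cx", "cy" (the principal point, pixels), "k1" (the pictures are not rectified: a ray, as slopes to the right and down, at radius r is drawn at 1 + k1 r^2 times it, then the intrinsics apply), "R" (3x3) and "t" (3): a world point X has camera coordinates R X + t; the wrist camera has in their place "hand_eye" (4x4, takes a point from camera to tool coordinates, whose origin is the TCP and whose axes are the flange's). Camera axes: x right, y down, z forward; pixel columns grow to the right and rows downward; lengths in m; the calibration is good to about 2 mm. A picture is of the moment at which its call begins: read the wrist's pose just before it. There is no depth.
- robot.hand_in(): hands the job in; it is judged then, once.
Trained networks look in a picture, given as the dict that the camera call returned (one of the last four; its "shot" number tells which), for a name from the list of things; names that differ only in an ending like _2 or _b are one class to them, and where a whole thing is asked for, a point or a joint stands for the part that bears it (a point fixed in the world has none). Each returns a list of dicts, best first, with "score" (0 to 1); they miss things now and then, are a little off and sometimes report something else, mostly with a low value. They report only what shows in the picture. A call takes as long as a camera call.
- robot.search_frame(target, picture): "centre" ([x, y, z] in m, in world coordinates, good to about 4 mm: the middle of the surface that is visible of it).
- robot.trace(target, picture): "pixels" (480x640 bool, what is visible of it).
The state is a dict: "time": time; "qpos": joint angles; "qvel": joint speeds; "joint_efforts": joint torques, N m; "tool_pos": TCP position; "tool_rot": TCP orientation; "contact_force": force on the tool from outside, world axes, zero at the start; "torque": the same for the moment, N m; "opening": finger opening in m; "grip_force": force on a finger pad.
Only numpy, scipy, OpenCV 4.12 (cv2) and the standard library are available. Lean on these libraries where they do the work, as an engineer would, in place of code of your own. Each camera call takes 0.05 s, during which the arm holds its last target. There are 200 camera calls.

## Working session

There is one attempt and no reset: what is moved stays moved. The work goes in short steps, Python scripts to look and compute and a tool call to move; the robot and the scene stay as the last step left them, time stands still between calls to the robot, and variables do not carry over. Pictures are saved under pics/ and viewed, at most 10 in all, crops included, and the job is handed in when it is done.

Besides the shell and the picture viewer there is one more tool, called after ">>>" by a JSON object that holds its "api" and its "payload", one argument or row to a line. apply_moves: Moves the arm, as the interface text tells. Its arguments: {"type":"object","properties":{"motion":{"type":"string"},"force":{"type":"number"}},"required":["motion"]}

```bash
ls; mkdir -p pics
cat > look.py <<'E'
import cv2,sys
from cell import robot
def snap(name,fn):
    p=robot.read_camera(name); cv2.imwrite('pics/'+fn,cv2.cvtColor(p['img'],cv2.COLOR_RGB2BGR)); return p
E
python3 - <<'E'
from look import *
import numpy as np
o=robot.observe(); print({k:np.round(v,3) for k,v in o.items()})
for c in ['side','top']:
    p=snap(c,c+'1.png'); print(c,p['fovy'],p['cx'],p['cy'],p['k1'],np.round(p['R'],3).tolist(),np.round(p['t'],3))
    for n in ['press','press_lid','lid_front','lid_handle','press_tray','tray_tab','lock_button','mug','white_cup','spice_jar','tumbler']:
        r=robot.search_frame(n,p); print(n,[(np.round(d['centre'],3).tolist(),round(d['score'],2)) for d in r[:2]])
p=robot.read_camera('wrist');print(np.round(p['hand_eye'],3).tolist())
E
```

```text
pics
{'time': np.float64(0.0), 'qpos': array([-1.494,  0.343,  1.525,  0.   ,  1.275, -0.146]), 'qvel': array([ 0.   ,  0.   ,  0.001,  0.   ,  0.002, -0.001]), 'joint_efforts': array([-2.0000e-03, -4.3125e+01, -2.4422e+01,  7.2000e-02,  5.6000e-02,
       -0.0000e+00]), 'tool_pos': array([ 0.116, -0.512,  0.206]), 'tool_rot': array([-3.14 , -0.   ,  0.223]), 'contact_force': array([-0.926,  0.166, -0.969]), 'torque': array([ 0.066, -0.017, -0.03 ]), 'grip_force': np.float64(0.0), 'opening': np.float64(0.092)}
side 44.72420398229624 307.7855653425429 248.11351403214675 -0.15601228229680125 [[1.0, -0.001, -0.016], [-0.013, -0.63, -0.777], [-0.01, 0.777, -0.629]] [-0.582  0.13   1.419]
press [([0.616, 0.034, 0.086], 0.68)]
press_lid [([0.676, 0.04, 0.262], 0.65)]
lid_front [([0.676, 0.035, 0.263], 0.94)]
lid_handle [([0.676, 0.038, 0.262], 0.8), ([0.391, 0.296, 0.074], 0.72)]
press_tray [([0.598, -0.04, 0.027], 0.68)]
tray_tab [([0.595, -0.043, 0.022], 0.92)]
lock_button [([0.679, 0.05, 0.308], 0.6)]
mug [([0.548, 0.313, 0.07], 0.85)]
white_cup [([0.743, -0.088, 0.063], 0.89)]
spice_ja
[... 174 characters left out ...]
1055006027 [[-0.027, -1.0, -0.004], [-0.983, 0.027, -0.181], [0.181, -0.001, -0.983]] [0.107 0.587 1.159]
press [([0.606, 0.106, 0.086], 0.79)]
press_lid [([0.655, 0.119, 0.307], 0.97)]
lid_front [([0.659, 0.123, 0.301], 0.84)]
lid_handle [([0.656, 0.123, 0.302], 0.76)]
press_tray [([0.595, -0.06, 0.026], 0.9)]
tray_tab [([0.596, -0.058, 0.025], 0.89)]
lock_button [([0.666, 0.052, 0.314], 0.77)]
mug [([0.548, 0.353, 0.036], 0.9)]
white_cup [([0.756, -0.077, 0.046], 0.74)]
spice_jar [([0.448, -0.087, 0.104], 0.97), ([0.659, 0.049, 0.31], 0.29)]
tumbler [([0.388, 0.332, 0.037], 0.92)]
[[0.0, -0.952, -0.305, 0.082], [1.0, 0.0, 0.001, -0.0], [-0.001, -0.305, 0.952, -0.178], [0.0, 0.0, 0.0, 1.0]]
```

View pics/side1.png

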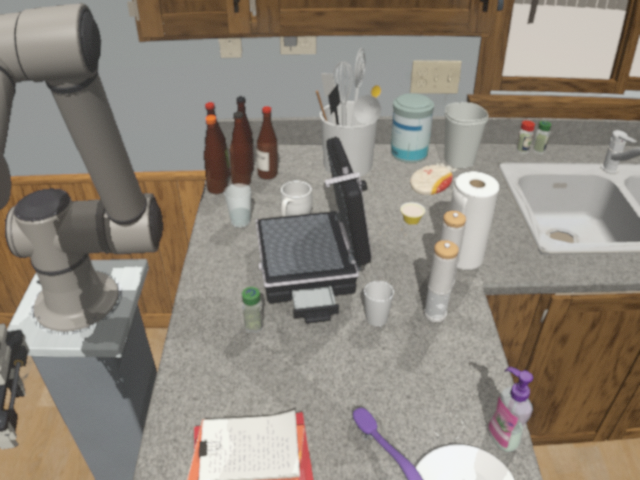

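View pics/top1.png

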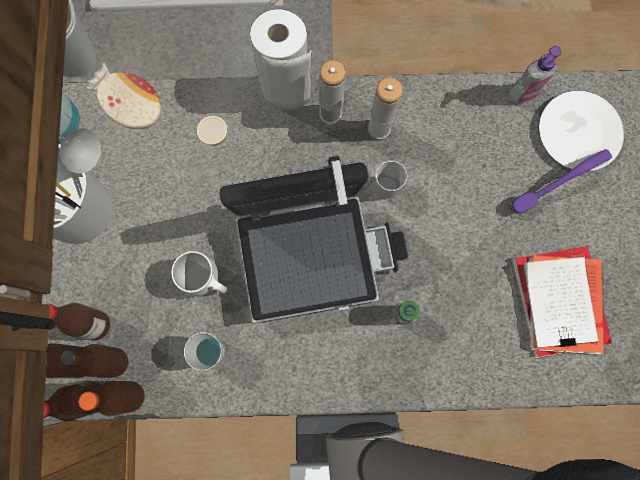

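The press is turned by roughly +0.15 rad, with the tray out on its right (top view about 400,245) and the lid nearly upright. In the top view the jar is at (408,311) and the cup at (391,176).

Run:
```python
import cv2
a=cv2.imread('pics/top1.png')[140:340,210:430]; b=cv2.imread('pics/side1.png')[130:330,230:400]
cv2.imwrite('pics/c1.png',cv2.resize(a,None,fx=3,fy=3,interpolation=2)); cv2.imwrite('pics/c2.png',cv2.resize(b,None,fx=3,fy=3,interpolation=2))
```

```text
(no output)
```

View pics/c1.png

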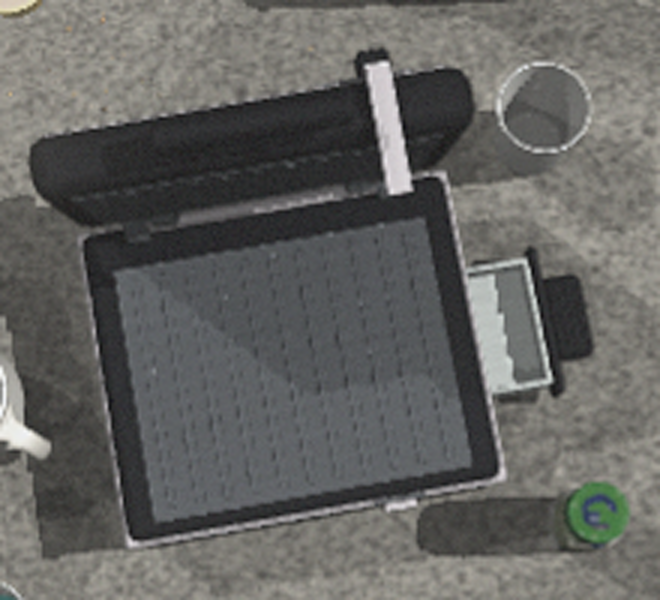

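View pics/c2.png

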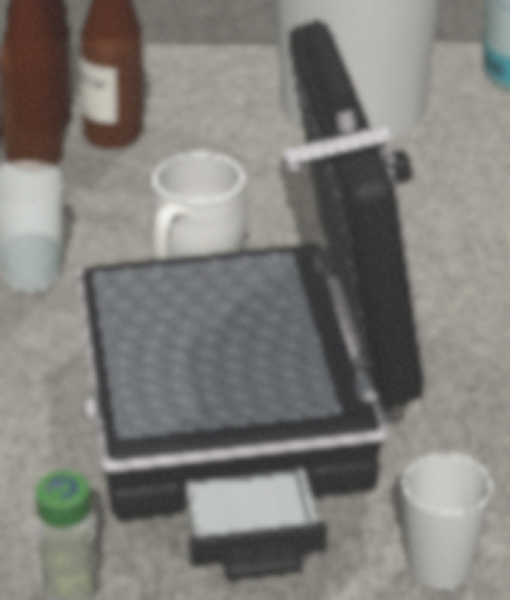

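Top crop: the base rim corners are clear at (128,545), (504,478), (445,172) and (82,235), the tab end is at (587,315), and the lock button is at (372,57). In the side crop the button is at (402,165).

```bash
cat > geo.py <<'E'
import numpy as np
from look import robot
def proj(p,X):
    f=240/np.tan(np.radians(p['fovy'])/2); c=np.asarray(X)@p['R'].T+p['t']; s=c[:,:2]/c[:,2:]
    s=s*(1+p['k1']*(s**2).sum(1,keepdims=True)); return s*f+[p['cx'],p['cy']]
def toW(P,q):
    x,y,a=P[:3]; q=np.atleast_2d(q); c,s=np.cos(a),np.sin(a)
    return np.c_[x+c*q[:,0]-s*q[:,1], y+s*q[:,0]+c*q[:,1], q[:,2]]
def lid(th,l,off,y):  # local press coords
    return [.105-l*np.cos(th)+off*np.sin(th), y, .088+l*np.sin(th)+off*np.cos(th)]
E
python3 - <<'E'
from geo import *
from scipy.optimize import least_squares as ls
T=robot.read_camera('top');S=robot.read_camera('side')
pt=np.array([[252.7,321.7],[378,299.3],[358.3,197.3],[237.3,218.3]])
ps=np.array([[230+103/3,130+468/3],[230+383/3,130+437/3]])
L=np.array([[-.11,.13,.088],[-.11,-.13,.088],[.11,-.13,.088],[.11,.13,.088]])
def res(v):
    B=toW(v,lid(v[3],.194,.0515,-.08)); tab=toW(v,[[v[4],-.13-v[5],.036]])
    return np.r_[(proj(T,toW(v,L))-pt).ravel(),(proj(S,toW(v,L[1:3]))-ps).ravel(),
     (proj(T,B)-[[334,159]]).ravel(),(proj(S,B)-[[364,185]]).ravel(),(proj(T,tab)-[[405.7,245]]).ravel()]
r=ls(res,[.6,.1,.15,1.4,0,.08],loss='soft_l1'); print(np.round(r.x,4)); print(np.round(res(r.x),1)); v=r.x
np.save('v.npy',v)
print('tab',toW(v,[[v[4],-.13-v[5],.03]]),'lidfront',toW(v,lid(v[3],.19,.0425,0)),'handle',toW(v,lid(v[3],.246,.022,0)),'btn shut',toW(v,lid(0,.194,.0515,-.08)),'lf shut',toW(v,lid(0,.19,.0425,0)))
E
```

```text
[ 0.5699  0.1116  0.1573  1.4313 -0.0029  0.0849]
[-0.1  1.   1.6 -0.4 -0.1 -1.9 -2.1 -0.5 -1.3 -4.4 -0.5 -5.2  1.7 -0.3
 -0.2  1.1  0.   0. ]
tab [[ 0.60076562 -0.10109676  0.03      ]] lidfront [[0.68909924 0.13047011 0.28206384]] handle [[0.66135841 0.1260698  0.3346693 ]] btn shut [[0.49455366 0.01861068 0.1395    ]] lf shut [[0.48597118 0.09824949 0.1305    ]]
```

>>> {"api": "apply_moves", "payload": {
  "motion": "0 4 -1.78 -0.3 0 0 0;0 4 -1.78 -0.3 0 0 0;0 4 -1.78 -0.3 0 0 0;0 4 -1.78 -0.3 0 0 0;0 4 -1.78 -0.3 0 0 0;0 4 -1.78 -0.3 0 0 0;0 4 -1.78 -0.3 0 0 0;0 4 -1.78 -0.3 0 0 0;0 4 -1.78 -0.3 0 0 0;0 4 -1.78 -0.3 0 0 0;0 4 -1.78 -0.3 0 0 0;0 4 -1.78 -0.3 0 0 0;0 4 -1.78 -0.3 0 0 0;0 4 -1.78 -0.3 0 0 0;0 0 0 0 0 0 -0.18;0 0 0 0 0 0 -0.18;0 0 0 0 0 0 -0.18;0 0 0 0 0 0 -0.18;0 0 0 0 0 0 -0.18;0 0 0 0 0 0 -0.18"
}}

```text
time: 3.85
tool_pos: [0.6071, -0.1453, 0.2481]
tool_rot: [-3.141, 0.0, 1.309]
contact_force: [0.7, 0.2, -0.1]
opening: 0.0004
grip_force: 0.0
```

>>> {"api": "apply_moves", "payload": {
  "motion": "0 0 0 0 0 0 -0.14;0 0 0 0 0 0 -0.14;0 0 0 0 0 0 -0.14;0 0 0 0 0 0 0;0 0 0 0 0 0 0"
}}

```text
time: 4.47
tool_pos: [0.6071, -0.1452, 0.2482]
tool_rot: [-3.142, 0.0, 1.72]
contact_force: [-0.5, -0.2, 0.3]
opening: 0.0002
grip_force: 0.0
```

```bash
cat >> geo.py <<'E'
from scipy.spatial.transform import Rotation as Ro
def pose():
    o=robot.observe(); return o,np.array(o['tool_pos']),Ro.from_euler('xyz',o['tool_rot'])
def toL(P,w): # world->press local
    x,y,a=P[:3]; d=np.asarray(w)-[x,y,0]; c,s=np.cos(a),np.sin(a); return np.array([c*d[0]+s*d[1],-s*d[0]+c*d[1],d[2]])
def need(w,yaw):
    o,p,R=pose(); v=np.load('v.npy')
    print('t',o['time'],'tcp',p.round(4),'rot',np.round(o['tool_rot'],3),'local',toL(v,p).round(4),'F',np.round(o['contact_force'],1))
    d=R.inv().apply(np.ravel(w)-p)*100; t=(R.inv()*Ro.from_euler('xyz',[np.pi,0,yaw])).as_rotvec(); print('shift cm',d.round(2),'turn',t.round(3))
E
python3 - <<'E'
from geo import *
from look import snap
v=np.load('v.npy'); need(toW(v,[[v[4],-.26,.2]]),v[2]+np.pi/2)
o,p,R=pose(); P=snap('wrist','w1.png'); T=robot.read_camera('top')
for n in ['tray_tab','press_tray','spice_jar','white_cup']:
  for q in (P,T): print(n,[(np.round(d['centre'],3).tolist(),round(d['score'],2)) for d in robot.search_frame(n,q)[:1]])
E
```

```text
t 4.475 tcp [ 0.6071 -0.1452  0.2482] rot [-3.142  0.     1.72 ] local [-0.0035 -0.2595  0.2482] F [-0.5 -0.2  0.3]
shift cm [-0.05  0.06  4.82] turn [-0.     0.    -0.008]
tray_tab [([0.595, -0.048, 0.015], 0.71)]
tray_tab [([0.598, -0.061, 0.026], 0.79)]
press_tray [([0.598, -0.052, 0.016], 0.69)]
press_tray [([0.596, -0.054, 0.026], 0.64)]
spice_jar [([0.468, -0.084, 0.109], 0.89)]
spice_jar [([0.45, -0.086, 0.104], 0.69)]
white_cup [([0.756, -0.071, 0.054], 0.76)]
white_cup [([0.754, -0.074, 0.046], 0.95)]
```

View pics/w1.png

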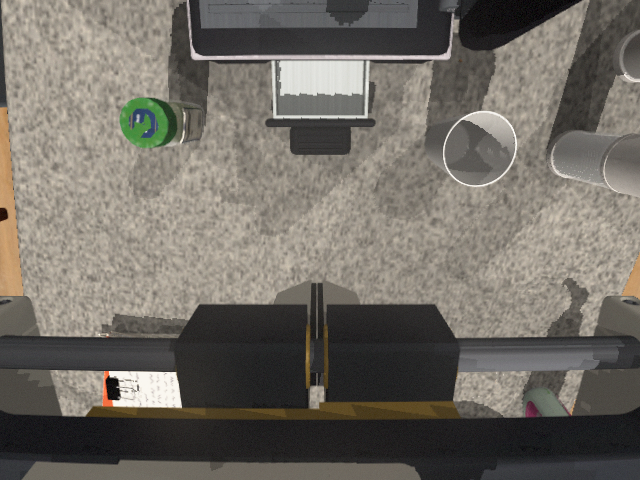

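The wrist view shows the tab centred at column 320, in line with the tool (317). Its outer end is at row 155, and the jar and cup are clear on either side.

>>> {"api": "apply_moves", "payload": {
  "motion": "0 0 0 3 0 0 0;0 0 0 3 0 0 0;0 0 0 3 0 0 0;0 0 0 3 0 0 0;0 0 0 3 0 0 0;0 0 0 3 0 0 0;0 0 0 2.2 0 0 0;0 0 0 1 0 0 0;0 0 0 1 0 0 0;0 0.5 0 0 0 0 0;0 0.5 0 0 0 0 0;0 0.5 0 0 0 0 0;0 0.5 0 0 0 0 0;0 0.5 0 0 0 0 0;0 0.5 0 0 0 0 0;0 0.5 0 0 0 0 0;0 0.5 0 0 0 0 0;0 0.5 0 0 0 0 0;0 0.5 0 0 0 0 0"
}}

```text
time: 7.35
tool_pos: [0.5995, -0.0955, 0.0262]
tool_rot: [3.142, 0.0, 1.723]
contact_force: [0.4, 0.2, 0.1]
opening: 0.0008
grip_force: 0.0
```

Run:
```python
from geo import *
from look import snap
v=np.load('v.npy'); need(toW(v,[[v[4],-.17,.026]]),v[2]+np.pi/2)
snap('wrist','w2.png');
```

```text
t 7.35 tcp [ 0.5995 -0.0955  0.0262] rot [3.142 0.    1.723] local [-0.0032 -0.2092  0.0262] F [0.4 0.2 0.1]
shift cm [3.92 0.02 0.02] turn [ 0.     0.    -0.005]
```

View pics/w2.png

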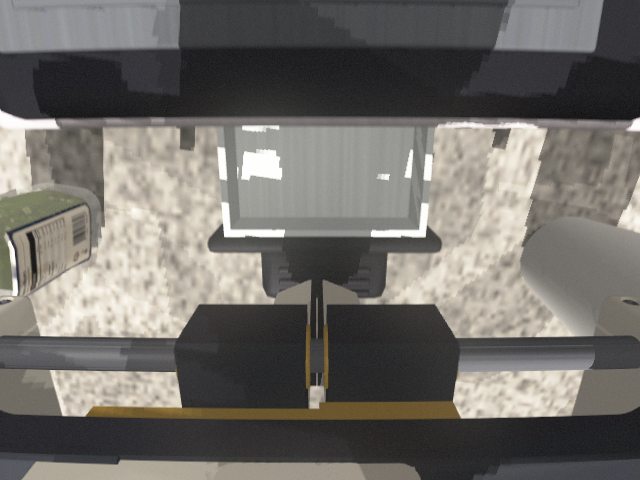

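The tip is right at the tab's outer end (317,285), centred, with about 40–50 mm of tray still showing.

>>> {"api": "apply_moves", "payload": {
  "motion": "0 0.5 0 0 0 0 0;0 0.5 0 0 0 0 0;0 0.5 0 0 0 0 0;0 0.5 0 0 0 0 0;0 0.5 0 0 0 0 0"
}}

```text
time: 8.02
tool_pos: [0.5957, -0.0708, 0.0262]
tool_rot: [3.142, 0.0, 1.723]
contact_force: [0.3, -0.2, -0.3]
opening: 0.0002
grip_force: 0.0
```

>>> {"api": "apply_moves", "payload": {
  "motion": "0 0.4 0 0 0 0 0;0 0.4 0 0 0 0 0;0 0.3 0 0 0 0 0"
}}

```text
time: 8.4
tool_pos: [0.5941, -0.06, 0.0262]
tool_rot: [-3.142, 0.0, 1.723]
contact_force: [-0.2, -0.6, 0.5]
opening: 0.0006
grip_force: 0.0
```

>>> {"api": "apply_moves", "payload": {
  "motion": "0 0.3 0 0 0 0 0;0 0.2 0 0 0 0 0;0 0.2 0 0 0 0 0"
}}

```text
time: 8.78
tool_pos: [0.5931, -0.0533, 0.0262]
tool_rot: [3.141, 0.0, 1.723]
contact_force: [0.2, -0.1, 1.1]
opening: 0.0004
grip_force: 0.0
```

Run:
```python
from geo import *
from look import snap
need([.6,0,0.1],1.7)
snap('side','s3.png'); p=snap('wrist','w3.png')
import cv2
a=cv2.imread('pics/w3.png');b=cv2.imread('pics/s3.png')[200:340,240:400]
cv2.imwrite('pics/m3.png',cv2.vconcat([cv2.resize(a[60:360,100:540],(640,436)),])) 
cv2.imwrite('pics/m3.png',cv2.hconcat([cv2.resize(a[60:360,160:480],(400,375)),cv2.resize(b,(400,375))]))
```

```text
t 8.775 tcp [ 0.5931 -0.0533  0.0262] rot [3.141 0.    1.723] local [-0.003  -0.1664  0.0262] F [ 0.2 -0.1  1.1]
shift cm [ 5.16  1.49 -7.38] turn [0.    0.    0.023]
```

View pics/m3.png

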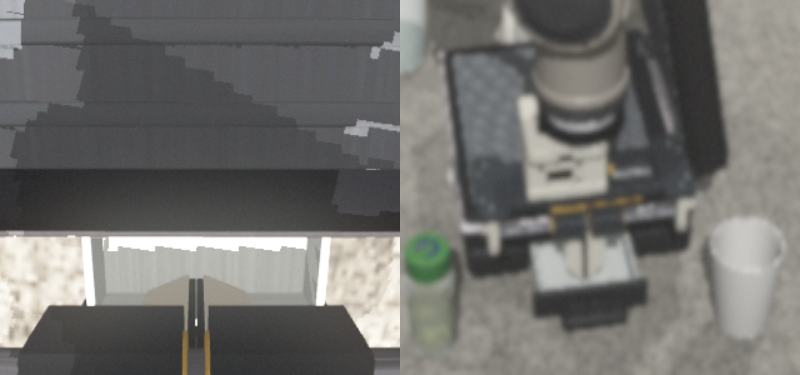

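The tray has not moved: in the side view the tab is still at (318,322) and the fingertip shows inside the tray outline at about (314,303). I'll check the heights.

Run:
```python
from geo import *
v=np.load('v.npy'); S=robot.read_camera('side'); o,p,R=pose()
print('tcp in side',proj(S,[p]),proj(S,[p+[0,0,.03]]))
for y in (-.215,-.16,-.19): 
  for z in (.02,.036): print(y,z,proj(S,toW(v,[[v[4],y,z]])))
W=robot.read_camera('wrist'); H=np.array(W['hand_eye']); E=np.eye(4); E[:3,:3]=R.as_matrix();E[:3,3]=p
M=np.linalg.inv(E@H); W=dict(W,R=M[:3,:3],t=M[:3,3])
print('tcp wrist',proj(W,[p]))
for y in (-.13,): print(proj(W,toW(v,[[-.11,y,.088],[.11,y,.088]])))
T=robot.read_camera('top');print(proj(T,toW(v,[[-.003,-.215,.03]])))
```

```text
tcp in side [[312.13152955 306.2707813 ]] [[311.98546544 296.95937674]]
-0.215 0.02 [[315.69587197 323.03892343]]
-0.215 0.036 [[315.64553884 318.12524628]]
-0.16 0.02 [[311.76416409 306.24374511]]
-0.16 0.036 [[311.68451516 301.3439391 ]]
-0.19 0.02 [[313.87924586 315.28022098]]
-0.19 0.036 [[313.81505127 310.37145483]]
tcp wrist [[317.69008612 283.96455259]]
[[  2.55256922 263.36178571]
 [650.17385145 260.51495694]]
[[405.36025205 245.58864979]]
```

Run:
```python
from geo import *
from scipy.optimize import least_squares as ls
v=np.load('v.npy'); W=robot.read_camera('wrist'); H=np.array(W['hand_eye'])
def cam(p,yaw):
    E=np.eye(4); E[:3,:3]=Ro.from_euler('xyz',[np.pi,0,yaw]).as_matrix();E[:3,3]=p; M=np.linalg.inv(E@H); return dict(W,R=M[:3,:3],t=M[:3,3])
c1=cam([.6071,-.1452,.2482],1.72);c2=cam([.5995,-.0955,.0262],1.723)
for nm,a,b in [('tab end',(320,155),(323,297)),('panel top outer L',(266,124),(209,244)),('rim R',(450,57),None)]:
    if b:
        r=ls(lambda X:np.r_[(proj(c1,[X])-a).ravel(),(proj(c2,[X])-b).ravel()],[.6,-.1,.03]); print(nm,r.x.round(4),toL(v,r.x).round(4),r.fun.round(1))
```

```text
tab end [ 0.6034 -0.1024  0.0262] [-0.0005 -0.2166  0.0262] [-0.1  0.   0.  -0. ]
panel top outer L [ 0.5448 -0.0793  0.0341] [-0.0547 -0.1846  0.0341] [-0.6 -0.3  0.3  0.1]
```

>>> {"api": "apply_moves", "payload": {
  "motion": "0 0 0 -2 0 0 0;0 0 0 -3 0 0 0;0 -3 0 -1 0 0 0;0 -3 0 0 0 0 0;0 -3 0 0 0 0 0;0 -2 0 0 0 0 0;0 0 0 0 0 0 0"
}}

```text
time: 9.95
tool_pos: [0.6096, -0.1632, 0.086]
tool_rot: [-3.142, -0.0, 1.721]
contact_force: [-0.2, -0.1, -0.0]
opening: 0.0005
grip_force: 0.0
```

Run:
```python
from geo import *
from look import snap
import cv2
need([.6,0,0.1],1.7); o,p,R=pose(); S=snap('side','s4.png'); snap('wrist','w4.png'); print(proj(S,[p]), o['qpos'])
a=cv2.imread('pics/s4.png')[200:360,230:410]; cv2.imwrite('pics/m4.png',cv2.resize(a,None,fx=4,fy=3.75,interpolation=2))
```

```text
t 9.95 tcp [ 0.6096 -0.1632  0.086 ] rot [-3.142 -0.     1.721] local [-0.0038 -0.2776  0.086 ] F [-0.2 -0.1 -0. ]
shift cm [16.28  1.49 -1.4 ] turn [-0.    -0.     0.021]
[[319.97010213 322.66187367]] [-3.82878876e-01  6.41582851e-01  1.36968461e+00 -2.21511110e-05
  1.13041985e+00 -5.32933202e-01]
```

View pics/m4.png

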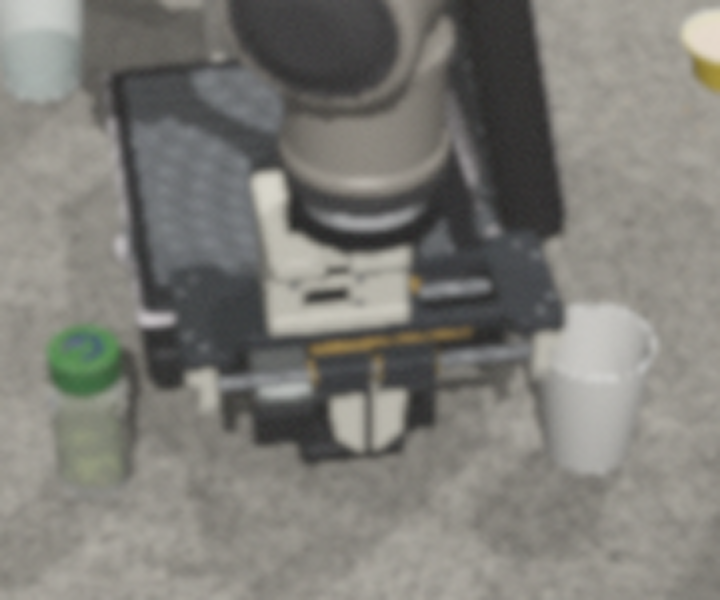

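Tip and tray are both visible, and the tab is unmoved at crop (365,458). The wrist camera put the tab and panel about 10 mm lower than the text, so the tip seems to run higher than it reads. I'll probe lower, away from the tab.

>>> {"api": "apply_moves", "payload": {
  "motion": "0 0 0 3 0 0 0;0 0 0 2 0 0 0;0 0 0 1 0 0 0;0 0 0 0.8 0 0 0;0 0 0 0.4 0 0 0;0 0 0 0 0 0 0"
}}

```text
time: 10.8
tool_pos: [0.6098, -0.1621, 0.0144]
tool_rot: [3.141, 0.0, 1.723]
contact_force: [-0.4, 0.3, 0.1]
opening: 0.0005
grip_force: 0.0
```

>>> {"api": "apply_moves", "payload": {
  "motion": "0 0 0 0.2 0 0 0;0 0 0 0.2 0 0 0;0 0 0 0 0 0 0"
}}

```text
time: 11.18
tool_pos: [0.6096, -0.1621, 0.0101]
tool_rot: [-3.141, 0.0, 1.723]
contact_force: [-0.5, -0.1, 0.3]
opening: 0.0006
grip_force: 0.0
```

>>> {"api": "apply_moves", "payload": {
  "motion": "0 0 0 0.2 0 0 0;0 0 0 0.2 0 0 0;0 0 0 0.2 0 0 0;0 0 0 0 0 0 0"
}}

```text
time: 11.68
tool_pos: [0.6095, -0.162, 0.0039]
tool_rot: [-3.141, -0.0, 1.723]
contact_force: [-1.1, -0.4, 0.1]
opening: 0.0002
grip_force: 0.0
```

Run:
```python
from geo import *
from look import snap
import cv2
need([.6,0,0.1],1.7); o,p,R=pose(); S=snap('side','s5.png'); snap('wrist','w5.png'); print(proj(S,[p]))
a=cv2.imread('pics/s5.png')[270:370,270:370];b=cv2.imread('pics/w5.png')
cv2.imwrite('pics/m5.png',cv2.hconcat([cv2.resize(a,(400,400),interpolation=2),cv2.resize(b[60:340,180:460],(400,400))]))
```

```text
t 11.675 tcp [ 0.6095 -0.162   0.0039] rot [-3.141 -0.     1.723] local [-0.0037 -0.2764  0.0039] F [-1.1 -0.4  0.1]
shift cm [16.16  1.51 -9.6 ] turn [-0.    -0.     0.023]
[[319.99730611 347.92713943]]
```

View pics/m5.png

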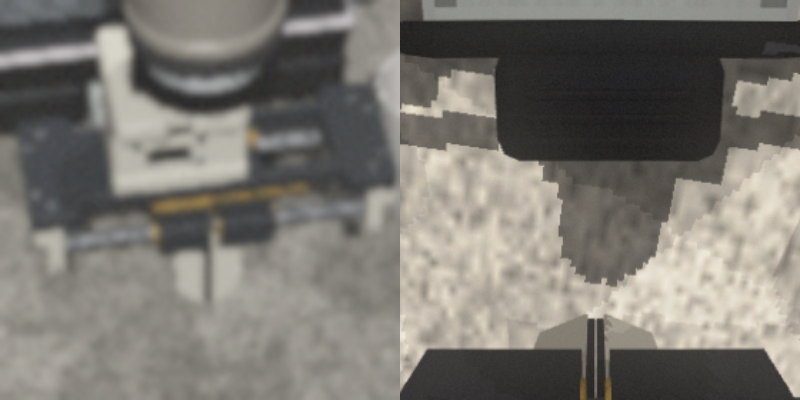

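The shadow gap and the side view (tip at about row 345, predicted 348) show the tip is about 10–15 mm above the worktop. At this height the tip lines up squarely with the tab, so I'll push here.

>>> {"api": "apply_moves", "payload": {
  "motion": "0 1 0 0 0 0 0;0 1 0 0 0 0 0;0 1 0 0 0 0 0;0 0.5 0 0 0 0 0;0 0.5 0 0 0 0 0;0 0.5 0 0 0 0 0;0 0.5 0 0 0 0 0;0 0.5 0 0 0 0 0;0 0.5 0 0 0 0 0"
}}

```text
time: 12.9
tool_pos: [0.6006, -0.1028, 0.0042]
tool_rot: [3.141, 0.0, 1.723]
contact_force: [-0.5, -1.8, -0.1]
opening: 0.0003
grip_force: 0.8
```

>>> {"api": "apply_moves", "payload": {
  "motion": "0 0.5 0 0 0 0 0;0 0.5 0 0 0 0 0"
}}

```text
time: 13.15
tool_pos: [0.5991, -0.0926, 0.0042]
tool_rot: [3.141, 0.0, 1.723]
contact_force: [-0.3, -2.3, 0.1]
opening: 0.0005
grip_force: 0.8
```

Run:
```python
from geo import *
need([.6,0,0.1],1.7); P=robot.read_camera('wrist')
for n in ('tray_tab','press_tray','press'):
  r=robot.trace(n,P)
  for d in r[:1]:
    ys,xs=np.where(d['pixels']); print(n,round(d['score'],2),xs.min(),xs.max(),ys.min(),ys.max(), robot.search_frame(n,P)[:1])
```

```text
t 13.15 tcp [ 0.5991 -0.0926  0.0042] rot [3.141 0.    1.723] local [-0.0032 -0.2062  0.0042] F [-0.3 -2.3  0.1]
shift cm [ 9.14  1.49 -9.58] turn [0.    0.    0.023]
tray_tab 0.93 189 464 140 287 [{'centre': [0.5948, -0.0448, 0.0332], 'score': 0.78}]
press_tray 0.87 189 462 141 285 [{'centre': [0.5956, -0.0508, 0.0326], 'score': 0.78}]
press 0.9 0 639 0 285 [{'centre': [0.5934, -0.0048, 0.0785], 'score': 0.62}]
```

Contact: about 2 N against y. I'll go on pushing.

>>> {"api": "apply_moves", "payload": {
  "motion": "0 0.5 0 0 0 0 0;0 0.5 0 0 0 0 0;0 0.5 0 0 0 0 0;0 0.4 0 0 0 0 0;0 0.4 0 0 0 0 0"
}}

```text
time: 14.12
tool_pos: [0.5956, -0.0698, 0.0042]
tool_rot: [3.142, 0.0, 1.723]
contact_force: [0.3, -0.5, -0.7]
opening: 0.0005
grip_force: 0.8
```

>>> {"api": "apply_moves", "payload": {
  "motion": "0 0.3 0 0 0 0 0;0 0.3 0 0 0 0 0;0 0.2 0 0 0 0 0"
}}

```text
time: 14.5
tool_pos: [0.5946, -0.0627, 0.0043]
tool_rot: [3.141, 0.001, 1.723]
contact_force: [-0.1, -9.0, -1.7]
opening: 0.0003
grip_force: 4.0
```

>>> {"api": "apply_moves", "payload": {
  "motion": "0 0.2 0 0 0 0 0;0 0.2 0 0 0 0 0"
}}

```text
time: 14.75
tool_pos: [0.5946, -0.0626, 0.0044]
tool_rot: [3.141, 0.007, 1.724]
contact_force: [0.9, -22.4, -4.0]
opening: 0.0006
grip_force: 11.4
```

>>> {"api": "apply_moves", "payload": {
  "motion": "0 0.2 0 0 0 0 0;0 0.2 0 0 0 0 0"
}}

```text
time: 15.0
tool_pos: [0.5945, -0.06, 0.0044]
tool_rot: [3.14, 0.008, 1.723]
contact_force: [3.5, -23.7, -5.8]
opening: 0.0002
grip_force: 11.6
```

>>> {"api": "apply_moves", "payload": {
  "motion": "0 -0.5 0 0 0 0 0;0 -1 0 0 0 0 0;0 -2 0 0 0 0 0;0 0 0 -4 0 0 0;0 0 0 -5 0 0 0;0 0 0 -5 0 0 0;0 0 0 -5 0 0 0;0 0 0 -5 0 0 0;0 0 0 -5 0 0 0;0 0 0 -5 0 0 0;0 0 0 -4 0 0 0;0 0 0 0 0 0 0.175;0 0 0 0 0 0 0.175;0 0 0 0 0 0 0.175;0 0 0 0 0 0 0.175;0 0 0 0 0 0 0.175;0 0 0 0 0 0 0.175;0 0 0 0 0 0 0.175;0 0 0 0 0 0 0.175;0 0 0 0 0 0 0.17"
}}

```text
time: 17.5
tool_pos: [0.5984, -0.0896, 0.3842]
tool_rot: [-3.142, 0.0, 0.147]
contact_force: [-0.3, -0.4, 0.5]
opening: 0.0006
grip_force: 0.0
```

Run:
```python
from geo import *
from look import snap
import cv2
v=np.load('v.npy'); need(toW(v,[[.15,0,.38]]),v[2]); snap('top','t6.png'); snap('side','s6.png'); 
a=cv2.imread('pics/t6.png')[140:340,200:430];b=cv2.imread('pics/s6.png')[100:340,230:420]
cv2.imwrite('pics/m6.png',cv2.hconcat([cv2.resize(a,(460,400),interpolation=2),cv2.resize(b,(340,400),interpolation=2)]))
T=robot.read_camera('top'); S=robot.read_camera('side')
for n in ('press_tray','press','press_lid','spice_jar','white_cup'):
  for q in (T,S): print(n,[(np.round(d['centre'],3).tolist(),round(d['score'],2)) for d in robot.search_frame(n,q)[:1]])
```

```text
t 17.5 tcp [ 0.5984 -0.0896  0.3842] rot [-3.142  0.     0.147] local [-0.0034 -0.2032  0.3842] F [-0.3 -0.4  0.5]
shift cm [ 15.13 -20.47   0.42] turn [-0.    0.   -0.01]
press_tray [([0.589, -0.034, 0.036], 0.78)]
press_tray [([0.59, -0.026, 0.037], 0.93)]
press [([0.606, 0.117, 0.086], 0.64)]
press [([0.606, 0.04, 0.089], 0.62)]
press_lid [([0.656, 0.124, 0.303], 0.7)]
press_lid [([0.68, 0.021, 0.237], 0.83)]
spice_jar [([0.388, 0.332, 0.037], 0.68)]
spice_jar [([0.457, -0.108, 0.075], 0.93)]
white_cup [([0.745, -0.056, 0.081], 0.54)]
white_cup [([0.743, -0.089, 0.058], 0.95)]
```

View pics/m6.png

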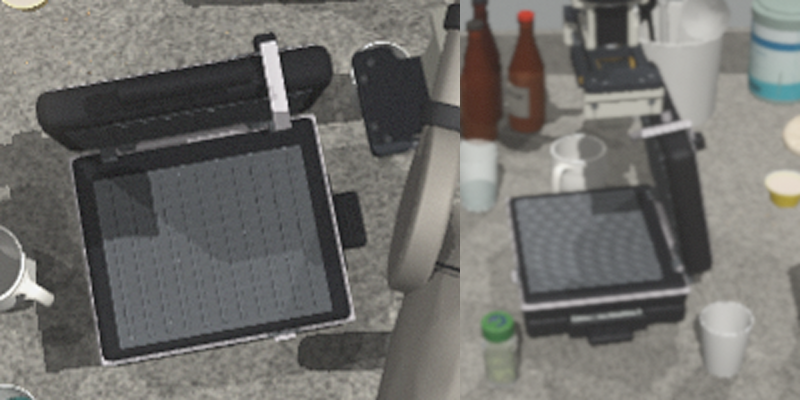

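The tray is home: only the tab shows, at top-crop (350,220), and the press has moved by about 1 px (2 mm) at most. Next is going behind the lid.

>>> {"api": "apply_moves", "payload": {
  "motion": "0 2.6 -3.4 0 0 0 0;0 2.6 -3.4 0 0 0 0;0 2.6 -3.4 0 0 0 0;0 2.6 -3.4 0 0 0 0;0 2.6 -3.4 0 0 0 0;0 2.6 -3.4 0 0 0 0;0 0 0 0 0 0 0"
}}

```text
time: 19.08
tool_pos: [0.7225, 0.136, 0.3798]
tool_rot: [-3.141, 0.003, 0.157]
contact_force: [0.2, -0.3, -0.7]
opening: 0.0002
grip_force: 0.0
```

Run:
```python
from geo import *
v=np.load('v.npy'); v[1]+=.002; np.save('v.npy',v); need(toW(v,[[.155,0,.285]]),v[2])
```

```text
t 19.075 tcp [0.7225 0.136  0.3798] rot [-3.141e+00  3.000e-03  1.570e-01] local [ 0.1542 -0.0018  0.3798] F [ 0.2 -0.3 -0.7]
shift cm [ 0.11 -0.17  9.48] turn [-0.001  0.003 -0.001]
```

>>> {"api": "apply_moves", "payload": {
  "motion": "0 0 0 2 0 0 0;0 0 0 2 0 0 0;0 0 0 2 0 0 0;0 0 0 2 0 0 0;0 0 0 1.4 0 0 0;0 -0.5 0 0 0 0 0;0 -0.5 0 0 0 0 0;0 -0.5 0 0 0 0 0"
}}

```text
time: 20.08
tool_pos: [0.7054, 0.1304, 0.292]
tool_rot: [3.141, -0.002, 0.153]
contact_force: [-0.4, 0.4, -0.0]
opening: 0.0005
grip_force: 0.0
```

>>> {"api": "apply_moves", "payload": {
  "motion": "0 -0.5 0 0 0 0 0;0 -0.5 0 0 0 0 0;0 -0.5 0 0 0 0 0;0 -0.5 0 0 0 0 0"
}}

```text
time: 20.58
tool_pos: [0.6856, 0.1276, 0.2906]
tool_rot: [3.141, 0.0, 0.153]
contact_force: [0.5, 0.4, 1.0]
opening: 0.0003
grip_force: 0.0
```

>>> {"api": "apply_moves", "payload": {
  "motion": "0 1 0 0 0 0 0;0 1.2 0 0 0 0 0;0 0 0 0.5 0 0 0;0 0 0 0.5 0 0 0;0 -0.5 0 0 0 0 0;0 -0.5 0 0 0 0 0;0 -0.5 0 0 0 0 0"
}}

```text
time: 21.45
tool_pos: [0.6925, 0.1286, 0.2813]
tool_rot: [3.141, -0.001, 0.153]
contact_force: [5.2, 1.2, -0.6]
opening: 0.0005
grip_force: 2.2
```

>>> {"api": "apply_moves", "payload": {
  "motion": "0 -0.3 0 0 0 0 0;0 -0.3 0 0 0 0 0;0 -0.3 0 0 0 0 0"
}}

```text
time: 21.82
tool_pos: [0.6842, 0.1273, 0.2812]
tool_rot: [3.141, -0.002, 0.153]
contact_force: [3.0, 0.8, 1.7]
opening: 0.0003
grip_force: 2.0
```

>>> {"api": "apply_moves", "payload": {
  "motion": "0 -0.3 0 0 0 0 0;0 -0.3 0 0 0 0 0"
}}

```text
time: 22.08
tool_pos: [0.6779, 0.1264, 0.281]
tool_rot: [3.141, -0.001, 0.153]
contact_force: [2.7, 0.3, 2.6]
opening: 0.0006
grip_force: 2.0
```

Run:
```python
from geo import *
v=np.load('v.npy'); need(toW(v,[[.12,0,.28]]),v[2])
T=robot.read_camera('top');S=robot.read_camera('side'); 
for n in ('press_lid','lock_button'):
  for q in (T,S): print(n,[(np.round(d['centre'],3).tolist(),round(d['score'],2)) for d in robot.search_frame(n,q)[:1]])
o,p,R=pose(); print('tcp',proj(T,[p]),proj(S,[p]))
import cv2; cv2.imwrite('pics/t7.png',T['img'][:,:,::-1])
# change of lid region in side view vs before
b=cv2.cvtColor(cv2.imread('pics/s6.png'),6); a=cv2.cvtColor(S['img'],7)
d=robot.trace('press_lid',S)[:1]
for k in d: ys,xs=np.where(k['pixels']); print('lid trace',xs.min(),xs.max(),ys.min(),ys.max(),[ (r,xs[ys==r].min(),xs[ys==r].max()) for r in range(ys.min()+5,ys.max(),20)])
```

```text
t 22.075 tcp [0.6779 0.1264 0.281 ] rot [ 3.141e+00 -1.000e-03  1.530e-01] local [ 0.1087 -0.0043  0.281 ] F [2.7 0.3 2.6]
shift cm [ 1.13 -0.43  0.1 ] turn [ 0.    -0.001 -0.005]
press_lid [([0.644, 0.119, 0.307], 0.98)]
press_lid [([0.665, 0.028, 0.275], 0.7)]
lock_button []
lock_button [([0.663, 0.05, 0.306], 0.56)]
tcp [[294.15667359 178.56093817]] [[347.27902378 171.21318718]]
lid trace 318 370 136 264 [(141, np.int64(320), np.int64(334)), (161, np.int64(323), np.int64(342)), (181, np.int64(321), np.int64(358)), (201, np.int64(334), np.int64(357)), (221, np.int64(338), np.int64(363)), (241, np.int64(345), np.int64(367)), (261, np.int64(355), np.int64(368))]
```

Run:
```python
from geo import *
pts=[(t,lid(t,.198,.0425,0)) for t in np.arange(1.33,-.01,-.07)]
for (t,a),(u,b) in zip(pts,pts[1:]): print(round(u,2),'tcp local x %.3f zread %.3f'%(b[0]+.01,b[2]-.012),'dx %.2f dz %.2f'%((b[0]-a[0])*100,(a[2]-b[2])*100))
```

```text
1.26 tcp local x 0.095 zread 0.278 dx -1.41 dz 0.09
1.19 tcp local x 0.081 zread 0.276 dx -1.40 dz 0.19
1.12 tcp local x 0.067 zread 0.273 dx -1.39 dz 0.29
1.05 tcp local x 0.053 zread 0.269 dx -1.36 dz 0.38
0.98 tcp local x 0.040 zread 0.264 dx -1.33 dz 0.48
0.91 tcp local x 0.027 zread 0.258 dx -1.30 dz 0.57
0.84 tcp local x 0.014 zread 0.252 dx -1.25 dz 0.66
0.77 tcp local x 0.002 zread 0.244 dx -1.21 dz 0.75
0.7 tcp local x -0.009 zread 0.236 dx -1.15 dz 0.83
0.63 tcp local x -0.020 zread 0.227 dx -1.09 dz 0.91
0.56 tcp local x -0.030 zread 0.217 dx -1.02 dz 0.98
0.49 tcp local x -0.040 zread 0.207 dx -0.95 dz 1.05
0.42 tcp local x -0.048 zread 0.196 dx -0.88 dz 1.11
0.35 tcp local x -0.056 zread 0.184 dx -0.80 dz 1.17
0.28 tcp local x -0.064 zread 0.172 dx -0.71 dz 1.23
0.21 tcp local x -0.070 zread 0.159 dx -0.62 dz 1.27
0.14 tcp local x -0.075 zread 0.146 dx -0.53 dz 1.31
0.07 tcp local x -0.080 zread 0.132 dx -0.44 dz 1.35
-0.0 tcp local x -0.083 zread 0.118 dx -0.35 dz 1.37
```

>>> {"api": "apply_moves", "payload": {
  "motion": "0 -0.7 0 0.05 0 0 0;0 -0.7 0 0.05 0 0 0;0 -0.7 0 0.1 0 0 0;0 -0.7 0 0.1 0 0 0;0 -0.7 0 0.15 0 0 0;0 -0.7 0 0.15 0 0 0;0 -0.68 0 0.19 0 0 0;0 -0.68 0 0.19 0 0 0"
}}

```text
time: 23.42
tool_pos: [0.6225, 0.1179, 0.2708]
tool_rot: [3.142, 0.0, 0.153]
contact_force: [2.4, 1.0, 1.6]
opening: 0.0001
grip_force: 1.5
```

>>> {"api": "apply_moves", "payload": {
  "motion": "0 -0.67 0 0.24 0 0 0;0 -0.67 0 0.24 0 0 0;0 -0.65 0 0.29 0 0 0;0 -0.65 0 0.29 0 0 0;0 -0.63 0 0.33 0 0 0;0 -0.63 0 0.33 0 0 0;0 -0.6 0 0.38 0 0 0;0 -0.6 0 0.38 0 0 0"
}}

```text
time: 24.42
tool_pos: [0.5721, 0.1101, 0.2458]
tool_rot: [3.141, 0.0, 0.153]
contact_force: [0.5, 0.7, 4.2]
opening: 0.0004
grip_force: 1.7
```

Run:
```python
from geo import *
v=np.load('v.npy'); need(toW(v,[[.002,0,.244]]),v[2])
T=robot.read_camera('top');S=robot.read_camera('side'); 
for n in ('press','press_lid','lock_button'):
  for q in (T,S): print(n,[(np.round(d['centre'],3).tolist(),round(d['score'],2)) for d in robot.search_frame(n,q)[:1]])
```

```text
t 24.425 tcp [0.5721 0.1101 0.2458] rot [3.141 0.    0.153] local [ 0.0016 -0.0038  0.2458] F [0.5 0.7 4.2]
shift cm [ 0.04 -0.38  0.18] turn [ 0.     0.    -0.004]
press [([0.536, 0.107, 0.215], 0.58)]
press []
press_lid [([0.547, 0.128, 0.262], 0.92)]
press_lid [([0.615, 0.047, 0.21], 0.9)]
lock_button []
lock_button [([0.561, 0.034, 0.263], 0.55)]
```

Following as planned, at about 4 N.

>>> {"api": "apply_moves", "payload": {
  "motion": "0 -0.58 0 0.43 0 0 0;0 -0.58 0 0.43 0 0 0;0 -0.55 0 0.46 0 0 0;0 -0.55 0 0.46 0 0 0;0 -0.51 0 0.5 0 0 0;0 -0.51 0 0.5 0 0 0;0 -0.48 0 0.53 0 0 0;0 -0.48 0 0.53 0 0 0;0 -0.44 0 0.56 0 0 0;0 -0.44 0 0.56 0 0 0"
}}

```text
time: 26.08
tool_pos: [0.521, 0.1023, 0.196]
tool_rot: [3.142, 0.002, 0.153]
contact_force: [-2.4, -1.0, 5.2]
opening: 0.0001
grip_force: 2.2
```

>>> {"api": "apply_moves", "payload": {
  "motion": "0 -0.4 0 0.58 0 0 0;0 -0.4 0 0.58 0 0 0;0 -0.35 0 0.6 0 0 0;0 -0.35 0 0.6 0 0 0;0 -0.31 0 0.64 0 0 0;0 -0.31 0 0.64 0 0 0"
}}

```text
time: 26.82
tool_pos: [0.5008, 0.0991, 0.1595]
tool_rot: [3.142, 0.0, 0.153]
contact_force: [-1.3, 0.3, 1.6]
opening: 0.0007
grip_force: 0.9
```

>>> {"api": "apply_moves", "payload": {
  "motion": "0 -0.18 0 0.44 0 0 0;0 -0.18 0 0.44 0 0 0;0 -0.15 0 0.4 0 0 0;0 -0.12 0 0.3 0 0 0"
}}

```text
time: 27.32
tool_pos: [0.4947, 0.0982, 0.144]
tool_rot: [3.142, 0.0, 0.153]
contact_force: [-1.3, -0.6, 2.0]
opening: 0.0003
grip_force: 0.8
```

Run:
```python
from geo import *
v=np.load('v.npy'); need(toW(v,[[-.083,0,.118]]),v[2])
T=robot.read_camera('top');S=robot.read_camera('side'); 
for n in ('press','press_lid','lock_button'):
  for q in (T,S): print(n,[(np.round(d['centre'],3).tolist(),round(d['score'],2)) for d in robot.search_frame(n,q)[:1]])
```

```text
t 27.325 tcp [0.4947 0.0982 0.144 ] rot [3.142 0.    0.153] local [-0.0767 -0.0034  0.144 ] F [-1.3 -0.6  2. ]
shift cm [-0.64 -0.34  2.6 ] turn [ 0.     0.    -0.005]
press [([0.612, 0.12, 0.138], 0.71)]
press [([0.58, 0.017, 0.139], 0.93)]
press_lid [([0.617, 0.13, 0.144], 0.8)]
press_lid [([0.58, 0.056, 0.147], 0.84)]
lock_button []
lock_button [([0.458, -0.109, 0.073], 0.69)]
```

>>> {"api": "apply_moves", "payload": {
  "motion": "0 -0.1 0 0.3 0 0 0;0 -0.1 0 0.3 0 0 0;0 -0.08 0 0.3 0 0 0;0 -0.08 0 0.3 0 0 0;0 -0.06 0 0.3 0 0 0"
}}

```text
time: 28.35
tool_pos: [0.4904, 0.0975, 0.129]
tool_rot: [3.142, 0.001, 0.153]
contact_force: [-1.3, -0.1, 2.0]
opening: 0.0001
grip_force: 0.8
```

>>> {"api": "apply_moves", "payload": {
  "motion": "0 -0.05 0 0.2 0 0 0;0 -0.05 0 0.2 0 0 0;0 -0.05 0 0.2 0 0 0"
}}

```text
time: 28.72
tool_pos: [0.4892, 0.0973, 0.1231]
tool_rot: [3.142, 0.0, 0.153]
contact_force: [-1.7, -0.2, 1.6]
opening: 0.0003
grip_force: 0.8
```

>>> {"api": "apply_moves", "payload": {
  "motion": "0 0 0 0.2 0 0 0;0 0 0 0.2 0 0 0;0 0 0 0.2 0 0 0"
}}

```text
time: 29.1
tool_pos: [0.4892, 0.0973, 0.1171]
tool_rot: [3.142, 0.0, 0.153]
contact_force: [-1.0, -0.5, 2.2]
opening: 0.0005
grip_force: 0.8
```

>>> {"api": "apply_moves", "payload": {
  "motion": "0 0 0 0.2 0 0 0;0 0 0 0.2 0 0 0"
}}

```text
time: 29.35
tool_pos: [0.4892, 0.0973, 0.1131]
tool_rot: [3.142, 0.0, 0.153]
contact_force: [-0.8, -0.0, 1.8]
opening: -0.0002
grip_force: 0.8
```

>>> {"api": "apply_moves", "payload": {
  "motion": "0 0 0 0.15 0 0 0;0 0 0 0.15 0 0 0"
}}

```text
time: 29.6
tool_pos: [0.4892, 0.0973, 0.1102]
tool_rot: [3.142, 0.0, 0.153]
contact_force: [-2.5, -1.0, 10.3]
opening: 0.0003
grip_force: 5.6
```

>>> {"api": "apply_moves", "payload": {
  "motion": "0 0 0 0.15 0 0 0;0 0 0 0.15 0 0 0"
}}

```text
time: 29.85
tool_pos: [0.4894, 0.0973, 0.1099]
tool_rot: [3.141, -0.002, 0.153]
contact_force: [-12.8, -0.7, 34.8]
opening: 0.0006
grip_force: 17.3
```

Lid shut: the force rose to 35 N at reading 0.110, so the tip really stands about 20 mm above its reading. I'll lift off and go to the lock button.

>>> {"api": "apply_moves", "payload": {
  "motion": "0 0 0 -0.5 0 0 0;0 0 0 -2 0 0 0;0 0 0 -3 0 0 0;0 0 3.4 0 0 0 0;0 0 3.4 0 0 0 0;0 0 3.4 0 0 0 0;0 -0.4 3.4 0 0 0 0;0 0 0 0 0 0 0"
}}

```text
time: 30.85
tool_pos: [0.5063, -0.0396, 0.162]
tool_rot: [3.141, -0.0, 0.15]
contact_force: [-0.4, 0.0, -0.8]
opening: 0.0005
grip_force: 0.0
```

Run:
```python
from geo import *
v=np.load('v.npy'); need(toW(v,[[-.089,-.14,.117]]),v[2])
T=robot.read_camera('top');S=robot.read_camera('side');W=robot.read_camera('wrist')
for n in ('lock_button','press_lid','lid_handle','spice_jar','press_tray'):
  for q in (T,S,W): print(n,[(np.round(d['centre'],3).tolist(),round(d['score'],2)) for d in robot.search_frame(n,q)[:1]])
print('exp btn',toW(v,[[-.089,-.08,.1465]]))
o,p,R=pose();E=np.eye(4); E[:3,:3]=R.as_matrix();E[:3,3]=p+[0,0,.02]; M=np.linalg.inv(E@np.array(W['hand_eye'])); W2=dict(W,R=M[:3,:3],t=M[:3,3])
pr=lambda q:proj(q,toW(v,[[-.089,-.08,.1465],[-.113,-.129,.1305],[-.113,.129,.1305]])).round(1).tolist()
print('proj W,S,T',pr(W2),pr(S),pr(T))
import cv2
for nm,q in (('w',W),('s',S),('t',T)): cv2.imwrite(f'pics/{nm}8.png',q['img'][:,:,::-1])
# dark blob on steel lid around the expected button in each picture
for q,c in ((W2,pr(W2)[0]),(S,pr(S)[0]),(T,pr(T)[0])):
    x,y=map(int,c); g=cv2.cvtColor(q['img'],cv2.COLOR_RGB2GRAY); s=16 if q is not W2 else 70
    w=g[max(0,y-s):y+s,max(0,x-s):x+s]; k=max(1,s//8); print((x-s,y-s),w.shape); print(cv2.resize(w,(16,16),interpolation=cv2.INTER_AREA))
```

```text
t 30.85 tcp [ 0.5063 -0.0396  0.162 ] rot [ 3.141 -0.     0.15 ] local [-0.0869 -0.1413  0.162 ] F [-0.4  0.  -0.8]
shift cm [-0.22 -0.14  4.5 ] turn [ 0.    -0.    -0.008]
lock_button [([0.462, 0.027, 0.137], 0.43)]
lock_button []
lock_button [([0.498, 0.028, 0.15], 0.73)]
press_lid [([0.565, 0.121, 0.132], 0.83)]
press_lid [([0.588, 0.057, 0.132], 0.91)]
press_lid [([0.551, 0.07, 0.134], 0.95)]
lid_handle [([0.567, 0.125, 0.132], 0.95)]
lid_handle [([0.59, 0.051, 0.129], 0.95)]
lid_handle [([0.554, 0.067, 0.126], 0.77)]
spice_jar [([0.448, -0.085, 0.104], 0.67)]
spice_jar [([0.461, -0.114, 0.073], 0.6)]
spice_jar [([0.476, -0.08, 0.068], 0.94)]
press_tray []
press_tray [([0.59, -0.024, 0.04], 0.82)]
press_tray [([0.595, -0.028, 0.032], 0.71)]
exp btn [[0.49455366 0.02061068 0.1465    ]]
proj W,S,T [[218.9, 260.8], [301.4, 285.3], [-67.9, 284.5]] [[268.4, 246.7], [260.5, 266.9], [251.1, 202.6]] [[354.0, 289.9], [380.7, 298.3], [249.8, 322.8]]
(148, 190) (140, 140)
[[152 152 152 153 152 152 150 128 127 126 126 125 124 123  85  56]
 [152 152 153 152 152 152 138 127 127 127 125 125 124
[... 2438 characters left out ...]
  47  46  45  52  86 104 125]
 [111  55  49  49  47  48  48  48  48  48  45  46  59  87 109 130]
 [ 65  53  47  48  46  49  49  49  47  46  46  49  67  89 112 130]
 [ 66  55  50  49  45  46  47  49  46  48  46  43  72  92 116 132]
 [ 69  59  53  65  46  47  45  45  51  45  45  49  76  97 119 130]
 [ 67  60  50  47  47  46  48  48  43  45  48  48  82  98 121 128]
 [ 66  61  46  48  45  56  52  47  47  45  46  61  81  94 111 124]
 [ 66  60  48  48  46  56  50  45  50  58  62  68  50  55  58  62]
 [ 63  49  48  55  57  56  55  57  60  62  49  46  51  54  56  60]
 [ 39  39  39  55  59  58  57  66  86  65  45  46  52  55  58  63]
 [ 39  40  44  80  53  70 108 166 188 118  45  48  56  74  73  65]]
```

>>> {"api": "apply_moves", "payload": {
  "motion": "0 -0.2 0 1 0 0 0;0 0 0 1 0 0 0;0 0 0 1 0 0 0;0 0 0 0.9 0 0 0;0 0 0 0.6 0 0 0;0 0 0 0 0 0 0"
}}

```text
time: 32.5
tool_pos: [0.5038, -0.038, 0.1168]
tool_rot: [-3.141, 0.001, 0.153]
contact_force: [0.4, -0.3, 0.1]
opening: 0.0006
grip_force: 0.0
```

>>> {"api": "apply_moves", "payload": {
  "motion": "0 0 -0.4 0 0 0 0;0 0 -0.4 0 0 0 0;0 0 -0.4 0 0 0 0;0 0 -0.4 0 0 0 0"
}}

```text
time: 33.0
tool_pos: [0.5016, -0.0218, 0.1174]
tool_rot: [3.141, -0.0, 0.153]
contact_force: [0.1, -0.2, 0.4]
opening: 0.0006
grip_force: 0.0
```

>>> {"api": "apply_moves", "payload": {
  "motion": "0 0 -0.4 0 0 0 0;0 0 -0.4 0 0 0 0;0 0 -0.4 0 0 0 0;0 0 -0.4 0 0 0 0"
}}

```text
time: 33.5
tool_pos: [0.4991, -0.0061, 0.1172]
tool_rot: [3.141, 0.0, 0.153]
contact_force: [0.2, 0.4, -0.5]
opening: 0.0
grip_force: 0.0
```

>>> {"api": "apply_moves", "payload": {
  "motion": "0 0 -0.4 0 0 0 0;0 0 -0.4 0 0 0 0;0 0 -0.4 0 0 0 0"
}}

```text
time: 33.88
tool_pos: [0.4973, 0.0055, 0.1173]
tool_rot: [3.141, -0.0, 0.153]
contact_force: [-0.2, -1.8, -1.4]
opening: 0.0006
grip_force: 0.8
```

>>> {"api": "apply_moves", "payload": {
  "motion": "0 0 -0.4 0 0 0 0;0 0 -0.4 0 0 0 0"
}}

```text
time: 34.12
tool_pos: [0.4961, 0.0134, 0.1173]
tool_rot: [3.141, -0.0, 0.153]
contact_force: [0.2, -1.8, -0.1]
opening: 0.0008
grip_force: 0.8
```

>>> {"api": "apply_moves", "payload": {
  "motion": "0 0 -0.3 0 0 0 0;0 0 -0.3 0 0 0 0;0 0 -0.3 0 0 0 0"
}}

```text
time: 34.5
tool_pos: [0.4948, 0.0224, 0.1173]
tool_rot: [3.141, -0.0, 0.153]
contact_force: [0.6, -2.3, 0.5]
opening: 0.0005
grip_force: 1.4
```

Pushing at about 2 N, so the button is sliding. On to the end stop.

>>> {"api": "apply_moves", "payload": {
  "motion": "0 0 -0.2 0 0 0 0;0 0 -0.2 0 0 0 0"
}}

```text
time: 34.75
tool_pos: [0.4948, 0.0236, 0.1177]
tool_rot: [3.136, -0.001, 0.154]
contact_force: [0.7, -17.2, 2.4]
opening: 0.0002
grip_force: 7.4
```

>>> {"api": "apply_moves", "payload": {
  "motion": "0 0 -0.15 0 0 0 0;0 0 -0.15 0 0 0 0"
}}

```text
time: 35.0
tool_pos: [0.4949, 0.0243, 0.1181]
tool_rot: [3.133, -0.001, 0.154]
contact_force: [-0.7, -25.6, 3.3]
opening: 0.0006
grip_force: 9.8
```

>>> {"api": "apply_moves", "payload": {
  "motion": "0 0 0.5 0 0 0 0;0 0 1 0 0 0 0;0 0 1 0 0 0 0;0 0 0 -2 0 0 0;0 0 0 -4 0 0 0;0 0 0 -4 0 0 0;0 0 4 -4 0 0 0;0 0 5 0 0 0 0;0 0 5 0 0 0 0;0 0 5 0 0 0 0;0 0 0 0 0 0 0"
}}

```text
time: 36.38
tool_pos: [0.5262, -0.1865, 0.2563]
tool_rot: [-3.141, 0.001, 0.149]
contact_force: [0.6, -0.2, -0.1]
opening: 0.0001
grip_force: 0.0
```

Run:
```python
from geo import *
v=np.load('v.npy'); need(toW(v,[[-.089,-.14,.117]]),v[2])
T=robot.read_camera('top');S=robot.read_camera('side');W=robot.read_camera('wrist')
print('exp locked btn',toW(v,[[-.089,-.058,.1465]]))
for n in ('lock_button','press_lid','press_tray','spice_jar','white_cup','mug','tumbler'):
  for q in (T,S,W): print(n,[(np.round(d['centre'],3).tolist(),round(d['score'],2)) for d in robot.search_frame(n,q)[:1]])
```

```text
t 36.375 tcp [ 0.5262 -0.1865  0.2563] rot [-3.141e+00  1.000e-03  1.490e-01] local [-0.0902 -0.2895  0.2563] F [ 0.6 -0.2 -0.1]
shift cm [  0.   -14.95  13.93] turn [-0.     0.001 -0.009]
exp locked btn [[0.49110706 0.04233902 0.1465    ]]
lock_button [([0.478, 0.046, 0.141], 0.49)]
lock_button [([0.461, 0.034, 0.095], 0.47)]
lock_button [([0.493, 0.041, 0.142], 0.77)]
press_lid [([0.555, 0.112, 0.135], 0.67)]
press_lid [([0.603, 0.069, 0.128], 0.87)]
press_lid []
press_tray [([0.588, -0.034, 0.038], 0.72)]
press_tray [([0.59, -0.026, 0.039], 0.58)]
press_tray [([0.594, -0.025, 0.034], 0.64)]
spice_jar [([0.449, -0.088, 0.103], 0.88)]
spice_jar [([0.458, -0.111, 0.076], 0.85)]
spice_jar [([0.468, -0.091, 0.102], 0.75)]
white_cup [([0.755, -0.074, 0.05], 0.94)]
white_cup [([0.743, -0.088, 0.061], 0.84)]
white_cup []
mug [([0.547, 0.351, 0.036], 0.96)]
mug [([0.563, 0.376, 0.078], 0.57)]
mug []
tumbler [([0.39, 0.329, 0.035], 0.93)]
tumbler [([0.39, 0.297, 0.075], 0.83)]
tumbler []
```

```bash
python3 -c "
from cell import robot
print(robot.hand_in())"
```

```text
the job is handed in; nothing more can be done
None
```

I pushed the tray home, shut the lid gently and slid the lock across to its stop, then handed the job in at about 36 s; the press slid about 2 mm during the tray push, and the jar, cup, mug and tumbler did not move.

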